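Snap the back onto a desk clock

TASK

The big round clock case in its holder has its metal back only resting on it, standing proud. Take the broad-footed pressing tool, set it squarely on the middle of that back and press straight down until the back is snapped fully home, then stand the tool upright on the bench again, clear of the holder. Do not press the back with the gripper itself, and leave the slim pressing tool where it stands.

Things in the scene. Friction and masses are not known exactly. Their poses are not given: they have to be found in the camera images.
- presser: Broad-footed pressing tool, standing upright and loose on the bench: a round black foot 44 mm across and 12 mm high, with a round aluminium handle 28 mm across above it; 95 mm tall in all, about 0.15 kg. Origin at the centre of the foot's flat underside, z up along the handle. Any yaw is alike; grip the handle, for example 65 mm above the underside.
- slim: The slim pressing tool, of the same make and height (95 mm) but with a foot of only 25 mm and a handle 16 mm across, standing upright and loose on the bench. Not to be used. Origin at the centre of its underside, z up.
- clock: Clock case in its fixed holder: grey round base 110 mm across, 18 mm high, two grey jaws 39 mm high along its x axis (44 to 56 mm out), steel case 76 mm across with its rim 44 mm above the bench. Origin: centre of the underside, at bench height, z up. (A wristwatch case, only 41 mm across, in a 72 mm holder elsewhere is no part of the job.)
- back: The back, a snap fit: aluminium disc 60 mm across, 5 mm thick, slides only vertically in the case. Origin: centre of its underside, z up. Upper face now 50.5 mm above the bench (6.5 over the rim); home, 5 mm lower. Stiff fit: it takes about 8 N to push it all the way, stops firmly when home (the force then rises sharply), and stays wherever it is left.
Mind the look-alikes: they are no part of the job. What is shaped like the presser but pink is not meant. Leave any blue look-alike of the clock alone.

How it is judged:
On the way, in this order (a step that is already met when the one before it is completed fails the run):
1. the held broad tool is upright (10 degrees), centred (15 mm) and within 20 mm above the back, which is still up (horizontal distance between presser and back below 0.015 m and angle between presser's own z axis and vertical below 0.175 rad and z of presser in the frame of back below 0.025 m and z of back in the frame of clock above 0.0425 m and contact force between the fingers and presser above 1 N), for 0.05 s.
2. the back is home (1.5 mm), the held tool still upright (10 degrees), centred (15 mm), within 6 mm above it (z of back in the frame of clock below 0.042 m and horizontal distance between presser and back below 0.015 m and angle between presser's own z axis and vertical below 0.175 rad and z of presser in the frame of back below 0.011 m and contact force between the fingers and presser above 1 N), for 0.05 s.
At the end, for the whole second after the job is handed in: The clock's back is home (within 1.5 mm), the broad-footed tool stands still and upright (within 10 degrees) on the bench, its foot no more than 8 mm above it and at least 75 mm from the holder's centre, and the slim tool still stands upright within 30 mm of its place (z of back in the frame of clock below 0.042 m and angle between each of presser, slim's own z axis and vertical below 0.175 rad and height (world z) of presser below 0.008 m and horizontal distance between presser and clock above 0.075 m and linear speed of presser below 0.03 m/s and distance of slim from where it was at the start of the episode below 0.03 m); the robot touches nothing.
It fails at once if the gripper or arm presses on the back itself (more than 2 N) (contact force between any of the fingers, the arm and back above 2 N).
It fails at once if the slim tool is moved more than 30 mm (distance of slim from where it was at the start of the episode above 0.03 m).
It also fails if it takes over 45 s, if anything falls off the work surface, if the arm or the gripper's body presses on something with over 40 N, if the wrist force passes 120 N, or if a joint passes its speed limit or range.

ROBOT

A 6-joint arm with a two-finger parallel gripper is mounted at the origin on the work surface. World frame = base frame: x ahead of the robot, y to its left, z up, the work surface at z = 0. Lengths are in m, angles in rad, forces in N, time in s.
With the tool pointing down it reaches from about 0.35 to 0.725 m from the base axis. Payload 4.3 kg.
Tool frame: the origin (TCP) lies on the centre line of the jaws, within the pads' length; the fingertips stand 19 mm ahead of it and the grasp point (between the pads) is the TCP (bot.tip_extent is the distance from the TCP to the fingertips, in m); z points along the fingers, y is the line along which they close (so a half turn about z gives the same grasp; the last joint's range is limited). The gripper opens to 85 mm and grips with 20 to 120 N. Pads are 22 mm wide; open, the fingers measure 114 mm over their backs; the gripper's body (76 mm by 85 mm) begins 54 mm behind the grasp point. The pads swing forward as they close: fully open they stand 13 mm farther back than shut.
Start: joints at [1.184, 0.377, 0.081, 1.274, 0, 1.46], TCP at [0.157, 0.553, 0.25] pointing down, gripper open.
Joint ranges: [-2.72, 2.72], [-0.84, 1.66], [-1.02, 1.22], [-1.77, 2.12], [-1.37, 1.28], [-3.14, 3.14]. Speed limits (rad/s): [2.57, 2.57, 3.14, 3.14, 3.14, 3.14].

INTERFACE

Orientations are given as a rotation vector (axis times angle).
In Python, from cell import bot gives the robot as it stands. The module is installed in compiled form; this text tells all that it offers.
- The arm moves only by the tool apply_moves, never from a script. Its argument "series" is a list of rows, each an object with "xyz": the shift along the tool's x, y, z in units of 30 mm (1.0 is 30 mm), a list of three; "twist": the turn, a rotation vector about the tool's x, y, z in units of 0.08 rad (1.0 is 0.08 rad), a list of three; "claw": the opening, from 0 (shut) to 1 (fully open). In form: [{"xyz": [dx, dy, dz], "twist": [ax, ay, az], "claw": claw}, ...]. A call has 1 to 12 rows; each row shifts and turns the commanded pose from where the row before left it, along the tool's axes as they then stand; what a row does not reach is not made up. A row lasts 1/12 s, in which the tool goes at most 41.7 mm and 7.16 degrees, less where a joint would pass 70% of its speed; a pose out of reach is approached as far as the arm can. A call with a number of a shift or a turn outside -1 to 1 is refused whole. A call with a gripper value outside its range is refused whole. The fingers move at their own pace and stop on an object; "force" is the grip in N (left out, the last holds). Time passes only in rows, so rows that do not move let the fingers close. It gives the time, the measured TCP pose, the force, the opening and the grip force at its end, in the units of the state.
- bot.get_obs(): the state, without advancing time (a new reading comes with each control period).
- bot.read_camera(name): name is "scene" or "top"; returns the picture (480x640x3 uint8, blue, green, red); there is no depth.
- bot.get_calibration(name): a dict with "fov_y" (degrees; the focal length in pixels is half the picture's height over the tangent of half this angle, whatever the lens; pixels are square), "cx", "cy" (the principal point, pixels), "eye" and "orientation" of the camera in the world. Camera axes: x right, y up, looking along -z (the intrinsics and any distortion apply to the point x, -y, -z); pixel columns grow to the right and rows downward; lengths in m; the calibration is good to about 2 mm. A picture is of the moment at which its call begins. get_calibration takes no time and is no camera call.
- bot.close_job(): hands the job in; it is judged then, once.
The state is a dict: "time": time; "joints": joint angles; "dq": joint speeds; "tau": joint torques, N m; "tcp_pos": TCP position; "tool_rot": TCP orientation; "wrist_force": force on the tool from outside, world axes, zero at the start; "torque": the same for the moment, N m; "gripper_width": finger opening in m; "finger_force": force on a finger pad.
Only numpy, scipy, OpenCV 4.12 (cv2) and the standard library are available. Lean on these libraries where they do the work, as an engineer would, in place of code of your own. Each camera call takes 0.05 s, during which the arm holds its last target. There are 200 camera calls.

## Working session

There is one attempt and no reset: what is moved stays moved. The work goes in short steps, Python scripts to look and compute and a tool call to move; the robot and the scene stay as the last step left them, time stands still between calls to the robot, and variables do not carry over. Pictures are saved under pics/ and viewed, at most 10 in all, crops included, and the job is handed in when it is done.

Besides the shell and the picture viewer there is one more tool, called after "Emit:" as name(argument=value, ...) on one line, values as JSON. apply_moves: Moves the arm, as the interface text tells. Its arguments: {"type":"object","properties":{"series":{"type":"array","items":{"type":"object","properties":{"xyz":{"type":"array","items":{"type":"number"}},"twist":{"type":"array","items":{"type":"number"}},"claw":{"type":"number"}}}},"force":{"type":"number"}},"required":["series"]}

```bash
mkdir -p pics
python3 - <<'E'
from cell import bot
import cv2
for n in("scene","top"):
    cv2.imwrite(f"pics/{n}0.png",bot.read_camera(n)); print(n,bot.get_calibration(n))
o=bot.get_obs(); print(o)
E
```

```text
scene {'fov_y': 43.93652541601176, 'cx': 305.89706735961107, 'cy': 235.73319784732192, 'eye': array([ 1.23138281, -0.09951015,  0.7492797 ]), 'orientation': array([0.66100261, 0.64449593, 1.4255316 ])}
top {'fov_y': 55.66780401714585, 'cx': 320.9610909943073, 'cy': 249.69924648892206, 'eye': array([ 0.39649269, -0.05378428,  0.73613942]), 'orientation': array([ 0.02459849, -0.09186525, -1.57997656])}
{'time': 0.1, 'joints': array([ 1.18373194e+00,  3.78010806e-01,  7.97606217e-02,  1.27438667e+00,
       -1.09469590e-05,  1.46051262e+00]), 'dq': array([ 0.00056768, -0.00317325,  0.00422302,  0.00021808, -0.0019041 ,
       -0.00021713]), 'tau': array([ 1.14769307e-03, -4.64694715e+01,  2.70581996e+01,  1.20695485e-02,
       -1.84785931e-04, -2.09296610e-05]), 'tcp_pos': array([0.15690445, 0.55260751, 0.24944282]), 'tool_rot': array([-4.33318424e-01, -3.11111754e+00,  2.80599771e-03]), 'wrist_force': array([-1.34731394,  0.39319114, -0.65571492]), 'torque': array([-0.03024359,  0.01116957, -0.00159386]), 'finger_force': 0.0, 'gripper_width': 0.08559359766079014}
```

View pics/scene0.png

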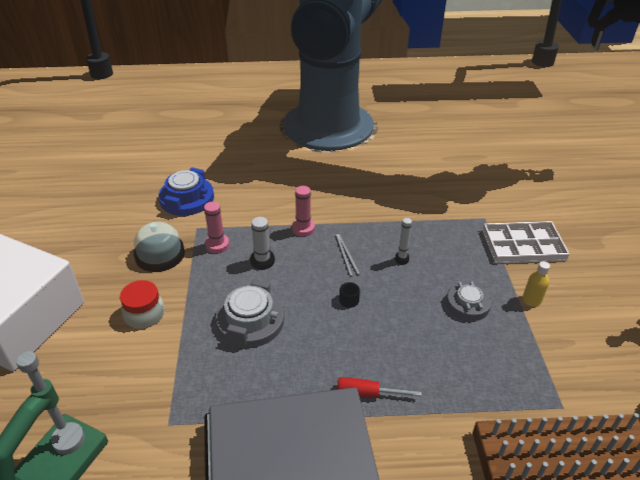

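View pics/top0.png

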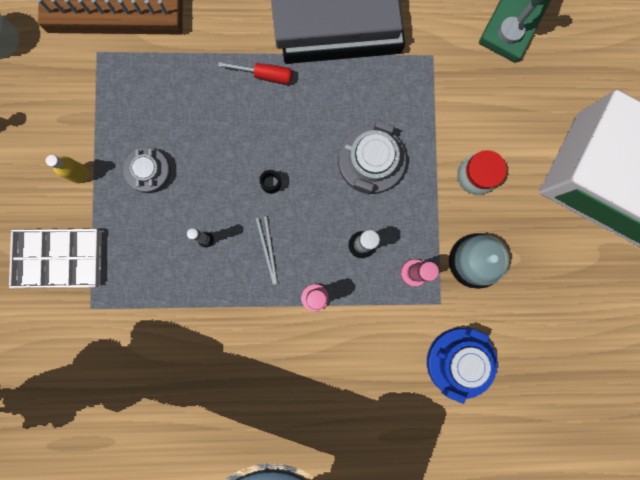

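Candidates for the presser:
- Aluminium and broad: scene (261,243), top (365,242). This one fits.
- Pink: scene (214,228) and (303,212), top (420,271) and (315,297).
- Slim: scene (404,242), top (201,237).

Candidates for the clock:
- Grey and big: scene (250,312), top (373,160). This one fits.
- Blue: scene (186,190), top (465,363).
- Wristwatch: scene (470,299), top (146,170).

I'll check the choice in one close crop.

Run:
```python
import cv2,numpy as np
t=cv2.imread("pics/top0.png")[115:275,320:460]; s=cv2.imread("pics/scene0.png")[205:365,195:335]
r=lambda a:cv2.resize(a,None,fx=2.8,fy=2.8,interpolation=cv2.INTER_CUBIC)
cv2.imwrite("pics/crop1.png",np.hstack([r(t),r(s)]))
```

```text
(no output)
```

View pics/crop1.png

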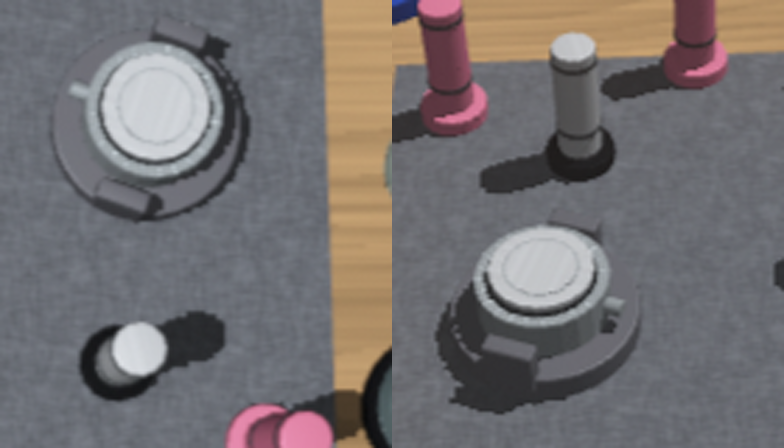

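The crop shows the clock's back at top px (376,153) and scene px (248,301). The broad aluminium tool's top is at top px (369.5,239.5) and scene px (259.5,222), with its foot at top (362.5,244). The choice is confirmed.

```bash
cat > h.py <<'E'
import numpy as np
from scipy.spatial.transform import Rotation as R
from cell import bot
def ray(n,u,v):
    c=bot.get_calibration(n); f=240/np.tan(np.radians(c["fov_y"]/2))
    return c["eye"],R.from_rotvec(c["orientation"]).apply([(u-c["cx"])/f,-(v-c["cy"])/f,-1])
def at(n,u,v,z):
    e,d=ray(n,u,v); return e+d*(z-e[2])/d[2]
def pix(n,p):
    c=bot.get_calibration(n); f=240/np.tan(np.radians(c["fov_y"]/2))
    q=R.from_rotvec(c["orientation"]).inv().apply(np.array(p)-c["eye"]); return c["cx"]-f*q[0]/q[2],c["cy"]+f*q[1]/q[2]
E
python3 - <<'E'
from h import *
np.set_printoptions(precision=4,suppress=True)
for k,n,c,z in [("back","top",(157,106),.0505),("back","scene",(148,268),.0505),("ptop","top",(139,349),.095),("ptop","scene",(181,48),.095),("foot","top",(119,361),.008),("foot","scene",(188.5,150),.010)]:
    o=np.array([320,115] if n=="top" else [195,205]); u=(np.array(c)+.5)/2.8-.5+o
    print(k,n,u,at(n,*u,z))
for n,u,z in[("top",(193,234),.095),("scene",(406,222),.095),("top",(428,270),.095),("top",(316,297),.095)]:print(u,at(n,*u,z))
r=R.from_rotvec(bot.get_obs()["tool_rot"]).as_matrix();print(r)
E
```

```text
back top [375.75   152.5357] [ 0.5972 -0.17    0.0505]
back scene [247.5357 300.3929] [ 0.5986 -0.1695  0.0505]
ptop top [369.3214 239.3214] [ 0.4582 -0.1506  0.095 ]
ptop scene [259.3214 221.8214] [ 0.4614 -0.1503  0.095 ]
foot top [362.1786 243.6071] [ 0.4597 -0.152   0.008 ]
foot scene [262.   258.25] [ 0.4622 -0.1506  0.01  ]
(193, 234) [0.4676 0.0978 0.095 ]
(406, 222) [0.475  0.0973 0.095 ]
(428, 270) [ 0.4136 -0.2339  0.095 ]
(316, 297) [ 0.3774 -0.0738  0.095 ]
[[-0.9619  0.2733 -0.0007]
 [ 0.2733  0.9619 -0.0017]
 [ 0.0002 -0.0018 -1.    ]]
```

Emit:
apply_moves(series=[{"xyz":[-0.92,-0.76,0],"twist":[0,0,0],"claw":1},{"xyz":[-0.92,-0.76,0],"twist":[0,0,0],"claw":1},{"xyz":[-0.92,-0.76,0],"twist":[0,0,0],"claw":1},{"xyz":[-0.92,-0.76,0],"twist":[0,0,0],"claw":1},{"xyz":[-0.92,-0.76,0],"twist":[0,0,0],"claw":1},{"xyz":[-0.92,-0.76,0],"twist":[0,0,0],"claw":1},{"xyz":[-0.92,-0.76,0],"twist":[0,0,0],"claw":1},{"xyz":[-0.92,-0.76,0],"twist":[0,0,0],"claw":1},{"xyz":[-0.92,-0.76,0],"twist":[0,0,0],"claw":1},{"xyz":[-0.92,-0.76,0],"twist":[0,0,0],"claw":1},{"xyz":[-0.92,-0.76,0],"twist":[0,0,0],"claw":1},{"xyz":[-0.92,-0.76,0],"twist":[0,0,0],"claw":1}])

```text
time: 1.1
tcp_pos: [0.4013, 0.1978, 0.25]
tool_rot: [-0.433, -3.111, 0.0]
wrist_force: [0.5, -0.4, 0.5]
gripper_width: 0.0855
finger_force: 0.0
```

Emit:
apply_moves(series=[{"xyz":[-0.43,-0.89,0],"twist":[0,0,0],"claw":1},{"xyz":[-0.43,-0.89,0],"twist":[0,0,0],"claw":1},{"xyz":[-0.43,-0.89,0],"twist":[0,0,0],"claw":1},{"xyz":[-0.43,-0.89,0],"twist":[0,0,0],"claw":1},{"xyz":[-0.43,-0.89,0],"twist":[0,0,0],"claw":1},{"xyz":[-0.43,-0.89,0],"twist":[0,0,0],"claw":1},{"xyz":[-0.43,-0.89,0],"twist":[0,0,0],"claw":1},{"xyz":[-0.43,-0.89,0],"twist":[0,0,0],"claw":1},{"xyz":[-0.43,-0.89,0],"twist":[0,0,0],"claw":1},{"xyz":[-0.43,-0.89,0],"twist":[0,0,0],"claw":1},{"xyz":[-0.43,-0.89,0],"twist":[0,0,0],"claw":1},{"xyz":[-0.43,-0.89,0],"twist":[0,0,0],"claw":1}])

```text
time: 2.1
tcp_pos: [0.462, -0.1524, 0.2499]
tool_rot: [-0.434, -3.111, -0.001]
wrist_force: [-0.5, 0.3, 0.3]
gripper_width: 0.0856
finger_force: 0.0
```

Emit:
apply_moves(series=[{"xyz":[0,0,0],"twist":[0,0,-0.9],"claw":1},{"xyz":[0,0,0],"twist":[0,0,-0.9],"claw":1},{"xyz":[0,0,0],"twist":[0,0,-0.9],"claw":1},{"xyz":[0,0,0],"twist":[0,0,-0.9],"claw":1},{"xyz":[0,0,0],"twist":[0,0,-0.9],"claw":1},{"xyz":[0,0,0],"twist":[0,0,-0.9],"claw":1},{"xyz":[0,0,0],"twist":[0,0,0],"claw":1},{"xyz":[0,0,0],"twist":[0,0,0],"claw":1}])

```text
time: 2.77
tcp_pos: [0.462, -0.1509, 0.2499]
tool_rot: [0.241, -3.132, -0.001]
wrist_force: [1.0, -0.5, -0.3]
gripper_width: 0.0856
finger_force: 0.0
```

```bash
cat >> h.py <<'E'
np.set_printoptions(precision=4,suppress=True)
def go(p):
    o=bot.get_obs(); r=R.from_rotvec(o["tool_rot"])
    print(o["time"],o["tcp_pos"],o["wrist_force"],o["gripper_width"],o["finger_force"],"dunits",r.inv().apply(np.array(p)-o["tcp_pos"])/.03,"zaxis",r.as_matrix()[:,2],"y",r.as_matrix()[:,1])
E
python3 -c "
from h import *
go([.460,-.151,.065])"
```

```text
2.7667 [ 0.462  -0.1509  0.2499] [ 1.0176 -0.5354 -0.3473] 0.08558849027734293 0.0 dunits [0.0632 0.0036 6.1643] zaxis [-0.0007  0.0005 -1.    ] y [-0.1528  0.9883  0.0006]
```

Emit:
apply_moves(series=[{"xyz":[0,0,0.77],"claw":1},{"xyz":[0,0,0.77],"claw":1},{"xyz":[0,0,0.77],"claw":1},{"xyz":[0,0,0.77],"claw":1},{"xyz":[0,0,0.77],"claw":1},{"xyz":[0,0,0.77],"claw":1},{"xyz":[0,0,0.77],"claw":1},{"xyz":[0,0,0.77],"claw":1},{"xyz":[0,0,0],"claw":1},{"xyz":[0,0,0],"claw":1}])

```text
schema error: expected keys xyz, twist, claw
```

Emit:
apply_moves(series=[{"xyz":[0,0,0],"claw":0.6},{"xyz":[0,0,0],"claw":0.5},{"xyz":[0,0,0],"claw":0.42},{"xyz":[0,0,0],"claw":0.36},{"xyz":[0,0,0],"claw":0.3},{"xyz":[0,0,0],"claw":0.2},{"xyz":[0,0,0],"claw":0.1},{"xyz":[0,0,0],"claw":0},{"xyz":[0,0,0],"claw":0},{"xyz":[0,0,0],"claw":0},{"xyz":[0,0,0],"claw":0},{"xyz":[0,0,0],"claw":0}], force=60)

```text
schema error: expected keys xyz, twist, claw
```

Run:
```python
from h import *; import cv2
go([.462,-.151,.165])
t=bot.read_camera("top")[170:310,270:450]; s=bot.read_camera("scene")[150:290,180:360]
r=lambda a:cv2.resize(a,None,fx=2.2,fy=2.2,interpolation=cv2.INTER_CUBIC)
cv2.imwrite("pics/grip.png",np.hstack([r(t),r(s)]))
```

```text
2.7667 [ 0.462  -0.1509  0.2499] [ 1.0176 -0.5354 -0.3473] 0.08558849027734293 0.0 dunits [-0.0004 -0.0046  2.8309] zaxis [-0.0007  0.0005 -1.    ] y [-0.1528  0.9883  0.0006]
```

View pics/grip.png

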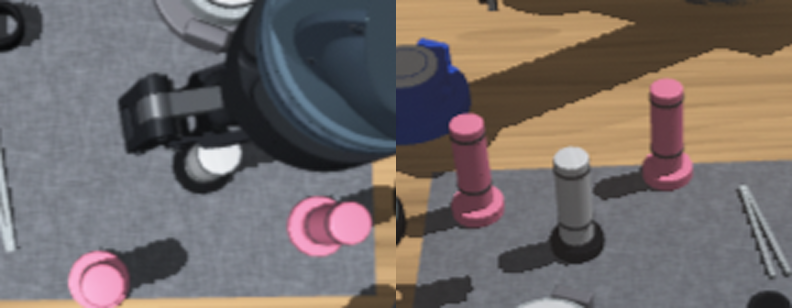

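The moves were refused and the tool stands untouched. In the top view the gripper looks offset, so I'll check where the TCP should project.

Run:
```python
from h import *; import cv2
p=bot.get_obs()["tcp_pos"]; 
for n in("top","scene"): print(n,pix(n,p),pix(n,p-[0,0,.019]),pix(n,p+[0,0,.1]))
t=bot.read_camera("top"); s=bot.read_camera("scene")
r=lambda a:cv2.resize(a,(400,300))
cv2.imwrite("pics/full2.png",np.hstack([r(t),r(s)]))
print(bot.get_obs()["joints"])
```

```text
top (np.float64(390.72940422630984), np.float64(221.8131877363937)) (np.float64(387.43735790187657), np.float64(224.09420539733532)) (np.float64(413.27406971166306), np.float64(206.19227142350903))
scene (np.float64(252.73990083565263), np.float64(144.55736971889726)) (np.float64(253.57502813820133), np.float64(155.00215019026635)) (np.float64(247.9280461403659), np.float64(84.37640593168402))
[-0.4463  0.1977 -0.1645  1.2088  0.0001 -0.6008]
```

View pics/full2.png

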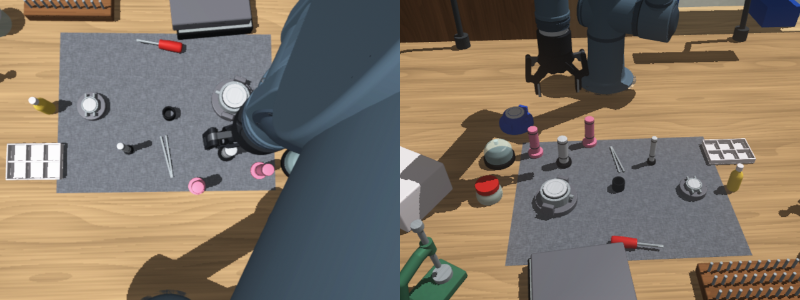

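The picture agrees with the predicted TCP (fingertip midpoint at about scene px (250,145)), and the tool is below it. I'll descend and grip.

Emit:
apply_moves(series=[{"xyz":[0,0,0.77],"twist":[0,0,0],"claw":1},{"xyz":[0,0,0.77],"twist":[0,0,0],"claw":1},{"xyz":[0,0,0.77],"twist":[0,0,0],"claw":1},{"xyz":[0,0,0.77],"twist":[0,0,0],"claw":1},{"xyz":[0,0,0.77],"twist":[0,0,0],"claw":1},{"xyz":[0,0,0.77],"twist":[0,0,0],"claw":1},{"xyz":[0,0,0.77],"twist":[0,0,0],"claw":1},{"xyz":[0,0,0.77],"twist":[0,0,0],"claw":1},{"xyz":[0,0,0],"twist":[0,0,0],"claw":1},{"xyz":[0,0,0],"twist":[0,0,0],"claw":1}])

```text
time: 3.8
tcp_pos: [0.461, -0.1504, 0.0647]
tool_rot: [0.243, -3.129, -0.003]
wrist_force: [0.5, 0.4, 0.7]
gripper_width: 0.0852
finger_force: 0.0
```

Emit:
apply_moves(series=[{"xyz":[0,0,0],"twist":[0,0,0],"claw":0.6},{"xyz":[0,0,0],"twist":[0,0,0],"claw":0.5},{"xyz":[0,0,0],"twist":[0,0,0],"claw":0.42},{"xyz":[0,0,0],"twist":[0,0,0],"claw":0.36},{"xyz":[0,0,0],"twist":[0,0,0],"claw":0.3},{"xyz":[0,0,0],"twist":[0,0,0],"claw":0.2},{"xyz":[0,0,0],"twist":[0,0,0],"claw":0.1},{"xyz":[0,0,0],"twist":[0,0,0],"claw":0},{"xyz":[0,0,0],"twist":[0,0,0],"claw":0},{"xyz":[0,0,0],"twist":[0,0,0],"claw":0},{"xyz":[0,0,0],"twist":[0,0,0],"claw":0}], force=60)

```text
time: 4.72
tcp_pos: [0.4631, -0.1513, 0.0665]
tool_rot: [-0.244, 3.13, -0.001]
wrist_force: [-1.3, 0.5, 5.6]
gripper_width: 0.0265
finger_force: 58.6
```

```bash
python3 -c "
from h import *
go([.598,-.170,.13])"
```

```text
4.7167 [ 0.4631 -0.1513  0.0665] [-1.3267  0.5417  5.6021] 0.02649150115829903 58.55754554271698 dunits [-4.3504 -1.3144 -2.1082] zaxis [ 0.0018 -0.0005 -1.    ] y [-0.1546  0.988  -0.0008]
```

Emit:
apply_moves(series=[{"xyz":[0,0,-0.3],"twist":[0,0,0],"claw":0},{"xyz":[0,0,-0.5],"twist":[0,0,0],"claw":0},{"xyz":[0,0,-0.6],"twist":[0,0,0],"claw":0},{"xyz":[0,0,-0.6],"twist":[0,0,0],"claw":0},{"xyz":[0,0,-0.5],"twist":[0,0,0],"claw":0},{"xyz":[0,0,-0.2],"twist":[0,0,0],"claw":0},{"xyz":[0,0,0],"twist":[0,0,0],"claw":0},{"xyz":[0,0,0],"twist":[0,0,0],"claw":0}])

```text
time: 5.38
tcp_pos: [0.4622, -0.151, 0.1463]
tool_rot: [-0.244, 3.132, 0.0]
wrist_force: [0.6, -0.0, -1.8]
gripper_width: 0.027
finger_force: 59.0
```

```bash
python3 -c "
from h import *
import cv2
go([.598,-.170,.14])
s=bot.read_camera('scene')[100:280,160:360]
cv2.imwrite('pics/lift.png',cv2.resize(s,None,fx=3,fy=3,interpolation=cv2.INTER_CUBIC))
p=bot.get_obs()['tcp_pos']
for z in(.03,-.065): print(pix('scene',p+[0,0,z]))"
```

```text
5.3833 [ 0.4622 -0.151   0.1463] [ 0.6087 -0.0289 -1.828 ] 0.02695602543762642 59.04074728488922 dunits [-4.3747 -1.3249  0.2103] zaxis [ 0.  0. -1.] y [-0.1546  0.988   0.    ]
(np.float64(255.9895597309039), np.float64(183.6840742251964))
(np.float64(259.5500556885049), np.float64(228.3089272593443))
```

View pics/lift.png

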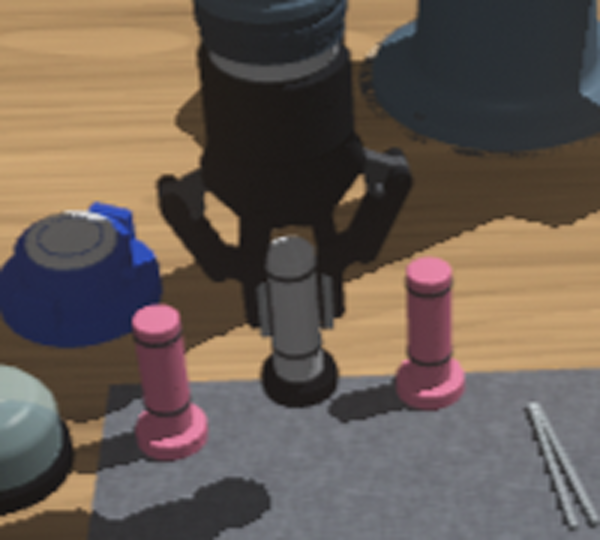

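The tool is held upright: its top is at about (257,182) and its foot at (260,226), which matches the prediction. I'll carry it over the back.

Emit:
apply_moves(series=[{"xyz":[-0.25,-0.08,0],"twist":[0,0,0],"claw":0},{"xyz":[-0.5,-0.15,0],"twist":[0,0,0],"claw":0},{"xyz":[-0.6,-0.18,0],"twist":[0,0,0],"claw":0},{"xyz":[-0.6,-0.18,0],"twist":[0,0,0],"claw":0},{"xyz":[-0.6,-0.18,0],"twist":[0,0,0],"claw":0},{"xyz":[-0.6,-0.18,0],"twist":[0,0,0],"claw":0},{"xyz":[-0.6,-0.18,0],"twist":[0,0,0],"claw":0},{"xyz":[-0.4,-0.12,0],"twist":[0,0,0],"claw":0},{"xyz":[-0.22,-0.07,0],"twist":[0,0,0],"claw":0},{"xyz":[0,0,0],"twist":[0,0,0],"claw":0},{"xyz":[0,0,0],"twist":[0,0,0],"claw":0}])

```text
time: 6.35
tcp_pos: [0.5975, -0.1697, 0.1454]
tool_rot: [0.244, -3.13, -0.001]
wrist_force: [0.3, -0.3, -2.3]
gripper_width: 0.0267
finger_force: 59.1
```

```bash
python3 -c "
from h import *
import cv2
go([.598,-.170,.1175])
t=bot.read_camera('top')[80:260,300:480]; s=bot.read_camera('scene')[180:360,160:340]
r=lambda a:cv2.resize(a,None,fx=2.2,fy=2.2,interpolation=cv2.INTER_CUBIC)
cv2.imwrite('pics/over.png',np.hstack([r(t),r(s)]))"
```

```text
6.35 [ 0.5975 -0.1697  0.1454] [ 0.2592 -0.2542 -2.2702] 0.026739215847590276 59.06488537788391 dunits [-0.0176 -0.0143  0.9309] zaxis [-0.0019  0.0007 -1.    ] y [-0.1547  0.988   0.001 ]
```

View pics/over.png

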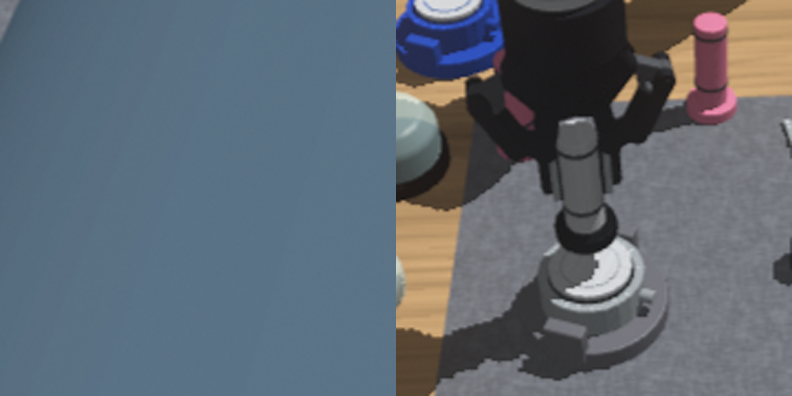

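The foot hangs centred above the back. I'll descend to about 8 mm above it, pause, then press slowly.

Emit:
apply_moves(series=[{"xyz":[0,0,0.2],"twist":[0,0,0],"claw":0},{"xyz":[0,0,0.25],"twist":[0,0,0],"claw":0},{"xyz":[0,0,0.2],"twist":[0,0,0],"claw":0},{"xyz":[0,0,0.1],"twist":[0,0,0],"claw":0},{"xyz":[0,0,0],"twist":[0,0,0],"claw":0},{"xyz":[0,0,0],"twist":[0,0,0],"claw":0},{"xyz":[0,0,0.05],"twist":[0,0,0],"claw":0},{"xyz":[0,0,0.05],"twist":[0,0,0],"claw":0},{"xyz":[0,0,0.05],"twist":[0,0,0],"claw":0},{"xyz":[0,0,0.05],"twist":[0,0,0],"claw":0},{"xyz":[0,0,0],"twist":[0,0,0],"claw":0}], force=100)

```text
time: 7.37
tcp_pos: [0.5978, -0.1698, 0.1177]
tool_rot: [0.244, -3.132, -0.0]
wrist_force: [0.0, 0.3, -2.3]
gripper_width: 0.0257
finger_force: 98.2
```

Emit:
apply_moves(series=[{"xyz":[0,0,0.04],"twist":[0,0,0],"claw":0},{"xyz":[0,0,0.04],"twist":[0,0,0],"claw":0},{"xyz":[0,0,0.04],"twist":[0,0,0],"claw":0},{"xyz":[0,0,0],"twist":[0,0,0],"claw":0}])

```text
time: 7.7
tcp_pos: [0.5981, -0.1699, 0.1153]
tool_rot: [-0.244, 3.131, -0.0]
wrist_force: [-1.3, 0.0, 3.7]
gripper_width: 0.0264
finger_force: 98.2
```

Emit:
apply_moves(series=[{"xyz":[0,0,0.04],"twist":[0,0,0],"claw":0},{"xyz":[0,0,0.04],"twist":[0,0,0],"claw":0},{"xyz":[0,0,0],"twist":[0,0,0],"claw":0}])

```text
time: 7.95
tcp_pos: [0.5981, -0.1699, 0.1129]
tool_rot: [-0.244, 3.131, -0.0]
wrist_force: [-2.0, 1.0, 4.0]
gripper_width: 0.0262
finger_force: 98.2
```

Emit:
apply_moves(series=[{"xyz":[0,0,0.04],"twist":[0,0,0],"claw":0},{"xyz":[0,0,0.04],"twist":[0,0,0],"claw":0},{"xyz":[0,0,0],"twist":[0,0,0],"claw":0}])

```text
time: 8.2
tcp_pos: [0.5982, -0.1699, 0.112]
tool_rot: [-0.244, 3.131, -0.001]
wrist_force: [-4.5, 2.1, 12.3]
gripper_width: 0.026
finger_force: 99.5
```

Emit:
apply_moves(series=[{"xyz":[0,0,0.04],"twist":[0,0,0],"claw":0},{"xyz":[0,0,0.03],"twist":[0,0,0],"claw":0},{"xyz":[0,0,0],"twist":[0,0,0],"claw":0},{"xyz":[0,0,0],"twist":[0,0,0],"claw":0}])

```text
time: 8.53
tcp_pos: [0.5984, -0.1699, 0.112]
tool_rot: [-0.244, 3.129, -0.002]
wrist_force: [-8.1, 4.0, 24.2]
gripper_width: 0.0259
finger_force: 100.5
```

```bash
python3 -c "
from h import *
go([.598,-.170,.111])"
```

```text
8.5333 [ 0.5984 -0.1699  0.112 ] [-8.1454  4.0419 24.159 ] 0.025916625617536177 100.48624992370605 dunits [ 0.0125 -0.0019  0.0325] zaxis [ 0.003  -0.0011 -1.    ] y [-0.1548  0.9879 -0.0015]
```

It stops firmly at 0.112, with the force risen to 26 N, so the back is home. I'll lift and carry the tool back to its old place.

Emit:
apply_moves(series=[{"xyz":[0,0,-0.2],"twist":[0,0,0],"claw":0},{"xyz":[0,0,-0.4],"twist":[0,0,0],"claw":0},{"xyz":[0,0,-0.4],"twist":[0,0,0],"claw":0},{"xyz":[0,0,-0.2],"twist":[0,0,0],"claw":0},{"xyz":[0,0,0],"twist":[0,0,0],"claw":0}])

```text
time: 8.95
tcp_pos: [0.5992, -0.1704, 0.145]
tool_rot: [-0.243, 3.129, -0.002]
wrist_force: [-0.2, -0.2, -1.7]
gripper_width: 0.026
finger_force: 98.4
```

Emit:
apply_moves(series=[{"xyz":[0.25,0.08,0],"twist":[0,0,0],"claw":0},{"xyz":[0.5,0.15,0],"twist":[0,0,0],"claw":0},{"xyz":[0.6,0.18,0],"twist":[0,0,0],"claw":0},{"xyz":[0.6,0.18,0],"twist":[0,0,0],"claw":0},{"xyz":[0.6,0.18,0],"twist":[0,0,0],"claw":0},{"xyz":[0.6,0.18,0],"twist":[0,0,0],"claw":0},{"xyz":[0.6,0.18,0],"twist":[0,0,0],"claw":0},{"xyz":[0.4,0.12,0],"twist":[0,0,0],"claw":0},{"xyz":[0.22,0.07,0],"twist":[0,0,0],"claw":0},{"xyz":[0,0,0],"twist":[0,0,0],"claw":0},{"xyz":[0,0,0],"twist":[0,0,0],"claw":0}])

```text
time: 9.87
tcp_pos: [0.4626, -0.1511, 0.1433]
tool_rot: [-0.243, 3.132, 0.0]
wrist_force: [0.7, 0.2, -2.0]
gripper_width: 0.026
finger_force: 98.3
```

```bash
python3 -c "
from h import *
import cv2
go([.4625,-.151,.0665])
s=bot.read_camera('scene')[160:360,160:360]
cv2.imwrite('pics/back.png',cv2.resize(s,None,fx=3,fy=3,interpolation=cv2.INTER_CUBIC))"
```

```text
9.8667 [ 0.4626 -0.1511  0.1433] [ 0.736   0.2473 -2.0431] 0.026045507680635877 98.34679841995239 dunits [0.0046 0.0045 2.5595] zaxis [ 0.0005  0.0001 -1.    ] y [-0.1545  0.988   0.    ]
```

View pics/back.png

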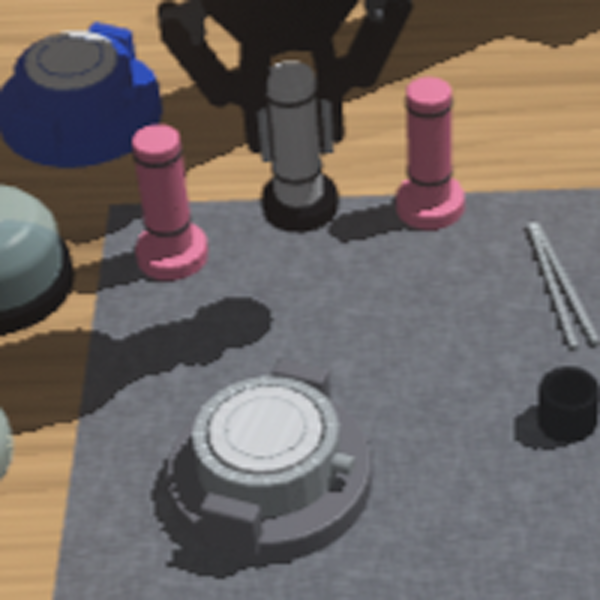

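The back, at scene px (248,303), now sits almost flush with the rim. The tool is still upright with its foot at (260,226). I'll lower it to the bench.

Emit:
apply_moves(series=[{"xyz":[0,0,0.3],"twist":[0,0,0],"claw":0},{"xyz":[0,0,0.6],"twist":[0,0,0],"claw":0},{"xyz":[0,0,0.6],"twist":[0,0,0],"claw":0},{"xyz":[0,0,0.5],"twist":[0,0,0],"claw":0},{"xyz":[0,0,0.3],"twist":[0,0,0],"claw":0},{"xyz":[0,0,0.1],"twist":[0,0,0],"claw":0},{"xyz":[0,0,0.06],"twist":[0,0,0],"claw":0},{"xyz":[0,0,0.06],"twist":[0,0,0],"claw":0},{"xyz":[0,0,0],"twist":[0,0,0],"claw":0},{"xyz":[0,0,0],"twist":[0,0,0],"claw":0}])

```text
time: 10.75
tcp_pos: [0.463, -0.1513, 0.0685]
tool_rot: [-0.244, 3.131, -0.001]
wrist_force: [-0.9, -0.2, -0.9]
gripper_width: 0.0263
finger_force: 98.3
```

Emit:
apply_moves(series=[{"xyz":[0,0,0.03],"twist":[0,0,0],"claw":0},{"xyz":[0,0,0.02],"twist":[0,0,0],"claw":0},{"xyz":[0,0,0],"twist":[0,0,0],"claw":0}])

```text
time: 11.0
tcp_pos: [0.4626, -0.1512, 0.0667]
tool_rot: [-0.243, 3.131, -0.001]
wrist_force: [0.8, -0.4, -1.4]
gripper_width: 0.0262
finger_force: 98.3
```

Emit:
apply_moves(series=[{"xyz":[0,0,0.02],"twist":[0,0,0],"claw":0},{"xyz":[0,0,0.02],"twist":[0,0,0],"claw":0},{"xyz":[0,0,0],"twist":[0,0,0],"claw":0}])

```text
time: 11.25
tcp_pos: [0.4628, -0.1512, 0.0666]
tool_rot: [-0.244, 3.131, -0.001]
wrist_force: [-3.2, 1.6, 9.7]
gripper_width: 0.0256
finger_force: 98.8
```

The tool is on the bench. I'll open gradually and then rise.

Emit:
apply_moves(series=[{"xyz":[0,0,0],"twist":[0,0,0],"claw":0.33},{"xyz":[0,0,0],"twist":[0,0,0],"claw":0.36},{"xyz":[0,0,0],"twist":[0,0,0],"claw":0.4},{"xyz":[0,0,0],"twist":[0,0,0],"claw":0.5},{"xyz":[0,0,0],"twist":[0,0,0],"claw":0.7},{"xyz":[0,0,0],"twist":[0,0,0],"claw":0.9},{"xyz":[0,0,0],"twist":[0,0,0],"claw":1},{"xyz":[0,0,0],"twist":[0,0,0],"claw":1},{"xyz":[0,0,0],"twist":[0,0,0],"claw":1},{"xyz":[0,0,0],"twist":[0,0,0],"claw":1}], force=20)

```text
time: 12.08
tcp_pos: [0.4623, -0.151, 0.0652]
tool_rot: [-0.243, 3.132, 0.0]
wrist_force: [-0.9, -0.4, 0.1]
gripper_width: 0.0858
finger_force: 0.0
```

Emit:
apply_moves(series=[{"xyz":[0,0,-0.3],"twist":[0,0,0],"claw":1},{"xyz":[0,0,-0.6],"twist":[0,0,0],"claw":1},{"xyz":[0,0,-0.9],"twist":[0,0,0],"claw":1},{"xyz":[0,0,-0.9],"twist":[0,0,0],"claw":1},{"xyz":[0,0,-0.9],"twist":[0,0,0],"claw":1},{"xyz":[0,0,-0.9],"twist":[0,0,0],"claw":1},{"xyz":[0,0,-0.6],"twist":[0,0,0],"claw":1},{"xyz":[0,0,0],"twist":[0,0,0],"claw":1},{"xyz":[0,0,0],"twist":[0,0,0],"claw":1}])

```text
time: 12.83
tcp_pos: [0.4633, -0.1515, 0.2198]
tool_rot: [-0.243, 3.129, -0.003]
wrist_force: [0.0, 0.6, -1.3]
gripper_width: 0.0854
finger_force: 0.0
```

```bash
python3 -c "
from h import *
import cv2
s=bot.read_camera('scene')[130:370,160:460]
cv2.imwrite('pics/end.png',cv2.resize(s,None,fx=2.4,fy=2.4,interpolation=cv2.INTER_CUBIC))"
```

```text
(no output)
```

View pics/end.png

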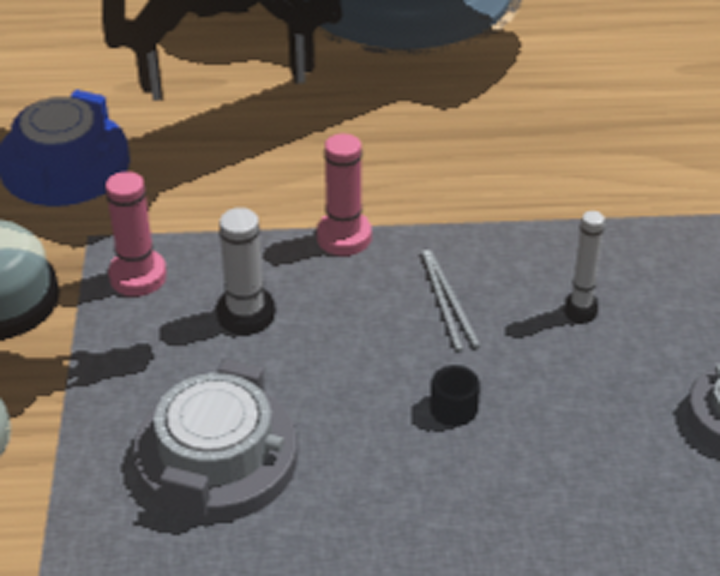

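The tool stands upright at scene px (262,258), the back is home, the slim tool at (404,257) is untouched, and the gripper is clear.

```bash
python3 -c "
from cell import bot
print(bot.close_job())"
```

```text
the job is handed in; nothing more can be done
None
```

The clock's back was pressed until it stopped firmly at about 26 N, the broad-footed tool stands upright where it was picked up, the slim tool is untouched, and the job is handed in; no verdict came back.

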